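# Shut the filter bay and start the fume extractor

### The arm

A 6-joint arm with a two-finger parallel gripper is mounted at the origin on the work surface. World frame = base frame: x ahead of the robot, y to its left, z up, the work surface at z = 0. Lengths are in m, angles in degrees, forces in N, time in s.
With the tool pointing down it reaches from about 0.35 to 0.875 m from the base axis. Payload 4.2 kg.
Tool frame: the origin (TCP) lies at the very end of the fingers, on their centre line; the grasp point (between the pads) lies 19 mm behind it; z points along the fingers, x is the direction in which the jaws open and shut, and the axes are right-handed (so a half turn about z gives the same grasp; the last joint's range is limited). The gripper opens to 87 mm and grips with 3 to 60 N. Pads are 19 mm wide; open, the fingers measure 117 mm over their backs; the gripper's body (75 mm by 190 mm) begins 51 mm behind the grasp point.
Start: joints at [-53.537, 22.042, 0.453, 0, -68.411, -14.817], TCP at [0.231, -0.581, 0.223] pointing down, gripper open.
Joint ranges: [-179.83, 179.83], [-69.29, 118.12], [-61.27, 80.66], [-181.25, 117.63], [-171.15, -9.14], [-177.46, 177.46]. Speed limits (degrees/s): [159.86, 159.86, 180, 180, 180, 180].

### API

Orientations are given as a 3x3 rotation matrix whose columns are the frame's x, y, z axes.
In Python, from station import r gives the robot as it stands.
- The arm moves only by the tool move_arm, never from a script. Its argument "series" is a list that holds one entry, the list of rows, each a list of 7 numbers: the shift along the tool's x, y, z in cm, then the turn, a rotation vector about the tool's x, y, z in degrees, then the opening, from -1 (shut) to 1 (fully open). In form: [[[dx, dy, dz, wx, wy, wz, fingers], ...]]. A call has 1 to 12 rows; each row shifts and turns the commanded pose from where the row before left it, along the tool's axes as they then stand; what a row does not reach is not made up. A row lasts 1/8 s, in which the tool goes at most 62.5 mm and 10.7 degrees, less where a joint would pass 70% of its speed; a pose out of reach is approached as far as the arm can. A call is refused whole if a number of a shift passes 6.25 or a number of a turn 10.7, either way. A call with a gripper value outside its range is refused whole. The fingers move at their own pace and stop on an object; the grip force is fixed at half the most. Time passes only in rows, so rows that do not move let the fingers close. It gives the time, the measured TCP pose, the force and the opening at its end, in the units of the state.
- r.sense(): the state, without advancing time (a new reading comes with each control period).
- r.capture(name): name is "side" or "top"; returns a dict with "color" (400x640x3 uint8, blue, green, red), "fx", "fy", "cx", "cy" (pixels), "rvec" (rotation vector, rad) and "tvec" (3), from world to camera coordinates, as OpenCV has them. Camera axes: x right, y down, z forward; pixel columns grow to the right and rows downward; lengths in m; the calibration is good to about 2 mm. A picture is of the moment at which its call begins. There is no depth.
- r.finish_job(): hands the job in, once; it reports no verdict.
The state is a dict: "time_s": time; "joints": joint angles; "joint_velocities": joint speeds; "effort": joint torques, N m; "tcp_pos": TCP position; "ee_rot": TCP orientation; "wrist_force": force on the tool from outside, world axes, zero at the start; "moment": the same for the moment, N m; "gripper_width": opening from 0.0 (shut) to 1.0 (fully open).
Only numpy, scipy, OpenCV 4.12 (cv2) and the standard library are available. Lean on these libraries where they do the work, as an engineer would, in place of code of your own. Each camera call takes 0.05 s, during which the arm holds its last target.

### The job

A fresh filter is in the bench fume extractor: slide its filter cover shut along the rails until the tongue clicks down behind the ledge. Then start the unit from its control strip, one key at a time: press the round mains key in until it stays in, hold the square reset key fully down for about two seconds and let it go, and last press the long bar-shaped fan key in until it stays in. Do not press the cross-shaped timer key or the mushroom stop knob, and leave the tools and other things around it where they are.

Things in the scene. Friction and masses are not known exactly. Their poses are not given: they have to be found in the camera images.
- extractor: bench fume extractor, fixed grey box 320 (x) x 460 (y) x 170 mm. Origin: centre of underside; z up, -x its front, +y its left end seen from the front. Flat deck on top at z 170 mm. Along the deck's front edge (x -105 mm) a control strip: four keys at y +165, +85, +5, -75 mm in varying order, a stop knob at y -185. Behind it the open filter bay with a pleated filter.
- cover_bar (a point): top centre of the cover's grip bar: 90 mm along the extractor's x, 16 mm thick in y, 24 mm tall above the cover plate (top of bar 33 mm above the deck). The cover, an off-white plate 146 (x) x 170 (y) x 4 mm, runs along y in two aluminium rails 14 mm high, 150 mm apart in x. The bar is near its trailing (-y) end, centred in x; push or pinch it and slide towards +y to shut.
- cover (a joint): how far the cover stands open, m: 0 = fully shut at its stop, starts 0.05 to 0.085; grows as the cover moves to the extractor's -y. Rail friction about 1.5 N; within the last 20 mm up to about 6 N as the tongue climbs the ledge. Once clicked, the ledge keeps it within 2 mm of shut.
- tongue (a joint): lift of the cover's springy tongue (tab 40 mm wide, 38 long, mid leading +y edge), rad: 0 = flat, also when snapped down behind the ledge; about 0.13 while riding over it. Ledge: steel ridge 46 mm wide, 5.5 high on the deck, 158 mm to the +y side of the extractor's origin, ramp towards the bay, upright behind.
- tongue_tip (a point): middle of the tongue's free tip; with the cover shut it lies just past the steel ledge, about 10 mm above the deck.
- mains_top (a point): mains key: ROUND off-white cap, 40 mm across. Point: centre of the cap's top, 24 mm above the deck when out, 15 mm when fully in; its dark bezel plate (56 x 60 mm) is 10 mm above the deck. Pressed fully down it catches and stays in.
- reset_top (a point): filter-reset key: SQUARE off-white cap, 34 x 34 mm. Point: centre of the cap's top, 24 mm above the deck when out, 15 mm when fully in; its dark bezel plate (56 x 60 mm) is 10 mm above the deck. Springs back when let go.
- fan_top (a point): fan key: long BAR-shaped off-white cap, 20 mm (extractor x) x 52 mm (y). Point: centre of the cap's top, 24 mm above the deck when out, 15 mm when fully in; its dark bezel plate (56 x 60 mm) is 10 mm above the deck. Pressed fully down it catches and stays in.
- timer_top (a point): timer key, not wanted now: CROSS-shaped off-white cap of two bars 40 x 13 mm. Point: centre of the cap's top, 24 mm above the deck when out, 15 mm when fully in; its dark bezel plate (56 x 60 mm) is 10 mm above the deck. Springs back.
- stop_top (a point): mushroom stop knob, not wanted now: centre of its domed off-white top, cap 44 mm across, 40 mm above the deck, at the -y end of the control strip.
- mains_key (a joint): how far the mains key is in, m: 0 out, 0.009 fully in. It gives way at about 3 N near 0.002 and is softer after (press on to the bottom); from 0.007 a pawl catches it and it stays in at about 0.007 when let go (a second press does not release it).
- reset_key (a joint): how far the reset key is in, m: 0 out, 0.009 fully in, which takes 5 N (1.5 N at the start of travel).
- fan_key (a joint): how far the fan key is in, m: behaves as the mains key.
- timer_key (a joint): how far the timer key is in, m: 0 out, 0.009 in.
- stop_knob (a joint): how far the stop knob is in, m: 0 out, 0.009 in.
- wrench: bystander: combination spanner 180 mm long, lying on the extractor's deck at its -y end, behind the stop knob. Origin: middle of its underside.
- hammer: bystander: hammer 270 mm long with a wooden handle, lying on the table to the -y side of the extractor. Origin: middle of its underside.
- wire_brush: bystander: wooden-handled brush 210 mm long, lying on top of the old filter. Origin: middle of its underside.
- old_filter: bystander: the used filter, a card-framed block 124 x 154 x 45 mm lying on the table to the extractor's +y side. Origin: middle of its underside.
- spray_can: bystander: spray can 66 mm across, 190 mm tall, standing on the table beside the extractor. Origin: middle of its underside.
- bolt_jar: bystander: glass jar with steel cap 72 mm across, 100 mm tall, standing on the table beside the extractor. Origin: middle of its underside.

How it is judged (in metres and radians):
On the way, in this order (a step that is already met when the one before it is completed fails the run):
1. the filter cover is fully shut and its tongue has snapped down behind the ledge, no key pressed yet (value of joint cover below 0.004 m and value of joint tongue below 0.05 rad and value of joint each of mains_key, reset_key, fan_key below 0.0015 m), for 0.2 s.
2. the round mains key is pressed in and stays in, reset and fan keys still out (value of joint cover below 0.004 m and value of joint tongue below 0.05 rad and value of joint mains_key above 0.006 m and value of joint each of reset_key, fan_key below 0.0015 m), for 0.2 s.
3. the square reset key is held down for 1.5 s, with the mains key in and the fan key still out (value of joint cover below 0.004 m and value of joint tongue below 0.05 rad and value of joint each of mains_key, reset_key above 0.006 m and value of joint fan_key below 0.0015 m), for 1.5 s.
4. the reset key is out again and the bar-shaped fan key is pressed in and stays in (value of joint cover below 0.004 m and value of joint tongue below 0.05 rad and value of joint each of mains_key, fan_key above 0.006 m and value of joint reset_key below 0.0015 m), for 0.2 s.
At the end, for the whole second after the job is handed in: Cover within 4 mm of shut, tongue flat behind the ledge (lift under 0.05 rad); mains and fan keys in (over 6 of 9 mm); reset key, timer key and stop knob out (within 1.5 mm); the things around lie still, within 30 mm of where they were (all of step 4 and value of joint each of timer_key, stop_knob below 0.0015 m and linear speed of each of wrench, hammer, wire_brush, old_filter, spray_can, bolt_jar below 0.02 m/s and distance of each of wrench, hammer, wire_brush, old_filter, spray_can, bolt_jar from where it was at the start of the episode below 0.03 m); the robot touches nothing.
It fails at once if the timer key or the stop knob is pressed (more than 3 mm) (value of joint any of timer_key, stop_knob above 0.003 m).
It fails at once if a key is pressed (more than 3 mm) while the cover is still open by more than 5 mm (value of joint cover above 0.005 m and value of joint any of mains_key, reset_key, fan_key above 0.003 m).
It fails at once if the reset or fan key is pressed (more than 3 mm) before the mains key is in (value of joint mains_key below 0.003 m and value of joint any of reset_key, fan_key above 0.003 m).
It fails at once if the reset and fan keys are pressed together (more than 3 mm) (value of joint each of reset_key, fan_key above 0.003 m).
It fails at once if a bystander is shifted by more than 30 mm or knocked over (distance of any of wrench, hammer, wire_brush, old_filter, spray_can, bolt_jar from where it was at the start of the episode above 0.03 m or angle between any of wrench, hammer, wire_brush, old_filter, spray_can, bolt_jar's own z axis and vertical above 0.5 rad).
It also fails if it takes over 53 s, if anything falls off the work surface, if the arm or the gripper's body presses on something with over 40 N, if the wrist force passes 120 N, or if a joint passes its speed limit or range.

## Working session

There is one attempt and no reset: what is moved stays moved. The work goes in short steps, Python scripts to look and compute and a tool call to move; the robot and the scene stay as the last step left them, time stands still between calls to the robot, and variables do not carry over. Pictures are saved under pics/ and viewed, and the job is handed in when it is done.

Besides the shell and the picture viewer there is one more tool, called after "Emit:" by a JSON object that holds its "fn" and its "kwargs". move_arm: Moves the arm, as the interface text tells. Its arguments: {"type":"object","properties":{"series":{"type":"array","items":{"type":"array","items":{"type":"array","items":{"type":"number"}}}}},"required":["series"]}

```bash
mkdir -p pics
python3 - <<'E'
from station import r
import cv2
s=r.sense();print(s['time_s'],s['tcp_pos'],s['ee_rot'],s['wrist_force'],s['gripper_width'])
for n in('top','side'):
    c=r.capture(n);cv2.imwrite(f'pics/{n}0.png',c['color']);print(n,c['fx'],c['fy'],c['cx'],c['cy'],c['rvec'],c['tvec'])
E
```

```text
0.0 [ 0.23030492 -0.58037739  0.2214617 ] [[-3.68689618e-01  9.29552119e-01 -9.07573106e-04]
 [ 9.29550001e-01  3.68690718e-01  1.98759934e-03]
 [ 2.18219096e-03 -1.10827341e-04 -9.99997613e-01]] [ 0.65016207 -0.25037239  0.38023422] 0.9998217072859279
top 478.40919445182146 478.40919445182146 312.4682183641979 197.17810738486222 [ 2.12545123 -2.17428078  0.15404589] [0.0588746  0.53735491 1.38894363]
side 367.0726339901088 367.0726339901088 321.63398743013437 194.38105244288946 [ 0.84743744 -2.55066984  1.10416578] [0.46798007 0.29179861 0.73772808]
```

View pics/top0.png

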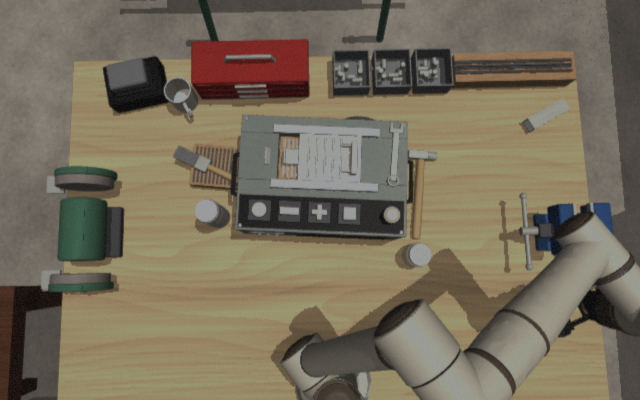

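View pics/side0.png

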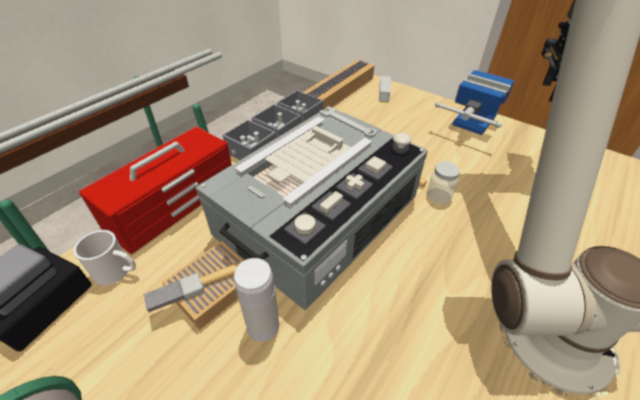

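The top view shows, from the left (+y): round mains (260,209), fan bar (289,210), cross timer (319,211), square reset (349,213) and the stop knob (392,214). The grip bar is near (351,158). Next I measure these points.

```bash
cat > h.py <<'E'
import numpy as np,cv2
from station import r
def ray(c,u,v):
    R=cv2.Rodrigues(np.array(c['rvec'],float))[0];t=np.array(c['tvec'],float).ravel()
    o=-R.T@t;d=R.T@np.array([(u-c['cx'])/c['fx'],(v-c['cy'])/c['fy'],1.]);return o,d/np.linalg.norm(d)
def plane(c,u,v,z):
    o,d=ray(c,u,v);return o+d*(z-o[2])/d[2]
def proj(c,p):
    K=np.array([[c['fx'],0,c['cx']],[0,c['fy'],c['cy']],[0,0,1]]);return cv2.projectPoints(np.array(p,float).reshape(-1,1,3),np.array(c['rvec'],float),np.array(c['tvec'],float),K,None)[0].reshape(-1,2)
def crop(img,x0,y0,x1,y1,k,name):
    cv2.imwrite(name,cv2.resize(img[y0:y1,x0:x1],None,fx=k,fy=k,interpolation=cv2.INTER_CUBIC))
E
python3 - <<'E'
from h import *
c=r.capture('top');img=c['color']
crop(img,225,105,425,245,4,'pics/t1.png')
s=r.capture('side');crop(s['color'],190,90,440,300,3,'pics/s1.png')
g=cv2.cvtColor(img,cv2.COLOR_BGR2GRAY)
m=(g>110).astype('uint8');m[:195]=0;m[230:]=0;m[:,:242]=0;m[:,404:]=0
n,l,st,ce=cv2.connectedComponentsWithStats(m)
for i in range(1,n):
    if st[i][4]>30:
        print(st[i],ce[i],plane(c,*ce[i],0.194))
E
```

```text
[343 195  61   5 216] [377.64351852 196.43055556] [ 0.51458749 -0.12557316  0.194     ]
[252 202  14  15 164] [258.60365854 208.92682927] [0.48836995 0.19037303 0.194     ]
[312 204  15  16 116] [319.21551724 211.72413793] [0.47730883 0.03042098 0.194     ]
[280 207  19   8 135] [289.02222222 210.26666667] [0.48298711 0.11007042 0.194     ]
[344 207  12  13 154] [349.56493506 212.92207792] [ 0.47231358 -0.04960791  0.194     ]
[384 207  16  16 195] [391.68717949 214.26666667] [ 0.46622793 -0.16064694  0.194     ]
```

View pics/t1.png

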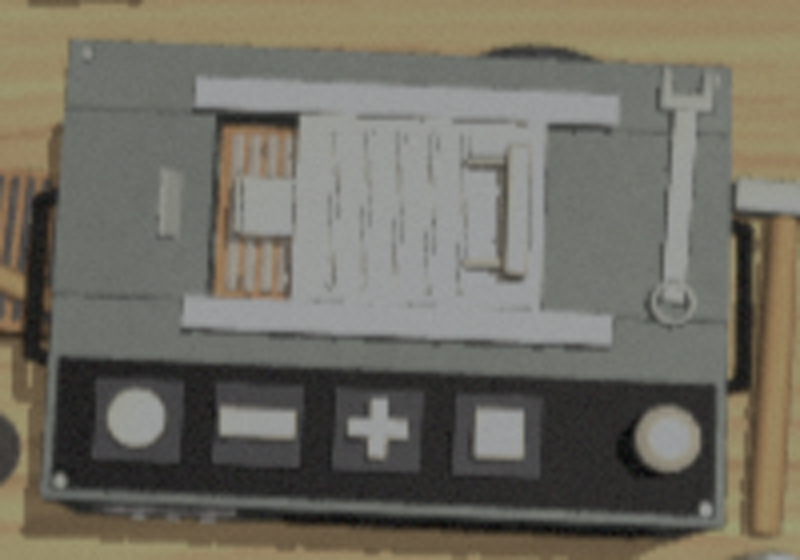

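View pics/s1.png

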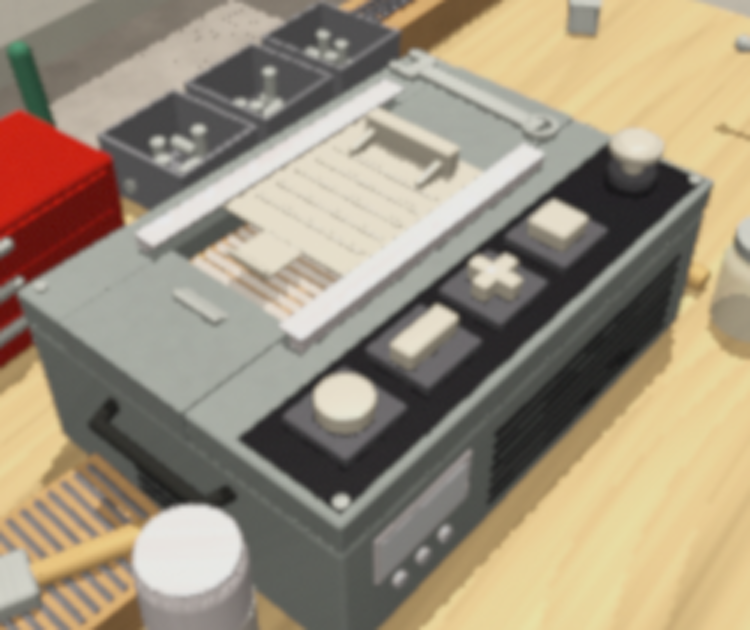

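```bash
cat >> h.py <<'E'
ey=np.array([.01606,.23998,0]);ey/=np.linalg.norm(ey);ex=np.array([ey[1],-ey[0],0])
O=np.array([.48837,.19037,0])+.105*ex-.165*ey
def toE(p): d=np.array(p)-O; return np.array([d@ex,d@ey,p[2]])
def toW(x,y,z): return O+x*ex+y*ey+np.array([0,0,z])
KEY={'mains':.165,'fan':.085,'timer':.005,'reset':-.075}
def delta(x,y,z):
    s=r.sense();R=np.array(s['ee_rot']);t=toW(x,y,z);d=R.T@(t-s['tcp_pos'])*100
    yaw=np.degrees(np.arctan2(R[1,0],R[0,0]));print('t',s['time_s'],'tcpE',toE(s['tcp_pos']).round(4),'d cm tool',d.round(2),'yaw',yaw.round(2),'target',np.degrees(np.arctan2(ey[1],ey[0])).round(2),'F',np.round(s['wrist_force'],1))
E
python3 - <<'E'
from h import *
c=r.capture('top')
b=plane(c,353.5,157.75,.203);print(O,'bar',b,toE(b))
for k,(u,v) in {'mains':(258.6,208.9),'fan':(289,210.3),'timer':(319.2,211.7),'reset':(349.6,212.9)}.items(): print(k,toE(plane(c,u,v,.194)).round(4))
for z,u,v,n in((.21,391.7,214.3,'stop'),): print(n,toE(plane(c,u,v,z)).round(4))
print('side check',proj(r.capture('side'),[toW(-.105,y,.194) for y in KEY.values()]+[b]).round(1))
t=toW(0.,-.13,.26);s=r.sense();print('world target',t)
delta(0,-.13,.3)
E
```

```text
[0.58211813 0.01872709 0.        ] bar [ 0.61882189 -0.06432679  0.203     ] [ 0.04216759 -0.08041771  0.203     ]
mains [-0.1049  0.165   0.194 ]
fan [-0.1051  0.0846  0.194 ]
timer [-0.1053  0.0047  0.194 ]
reset [-0.1049 -0.0756  0.194 ]
stop [-0.1055 -0.1841  0.21  ]
side check [[303.1 221.7]
 [329.7 199.5]
 [353.3 179.9]
 [374.4 162.5]
 [326.1 133.8]]
world target [ 0.57343766 -0.11098277  0.26      ]
t 0.3 tcpE [-0.3108 -0.6216  0.2222] d cm tool [31.02 49.2  -7.76] yaw 111.64 target 86.17 F [ 0.8 -0.1  0.2]
```

Emit:
{"fn": "move_arm", "kwargs": {"series": [[[0, 0, -4, 0, 0, 0, -1], [0, 0, -4, 0, 0, 0, -1], [2.5, 4.43, 0, 0, 0, 0, -1], [2.97, 5.32, 0, 0, 0, 0, -1], [2.97, 5.32, 0, 0, 0, 0, -1], [2.97, 5.32, 0, 0, 0, 0, -1], [2.97, 5.32, 0, 0, 0, 0, -1], [2.97, 5.32, 0, 0, 0, 0, -1], [2.97, 5.32, 0, 0, 0, 0, -1], [2.97, 5.32, 0, 0, 0, 0, -1], [2.97, 5.32, 0, 0, 0, 0, -1], [2.97, 5.32, 0, 0, 0, 0, -1]]]}}

```text
time_s: 1.8
tcp_pos: [0.6099, -0.1145, 0.3027]
ee_rot: [[-0.369, 0.929, 0.0], [0.929, 0.369, -0.0], [-0.0, 0.0, -1.0]]
wrist_force: [0.4, -0.5, -0.5]
gripper_width: 0.006
```

Emit:
{"fn": "move_arm", "kwargs": {"series": [[[0, 0, 0, 0, 0, 8.5, -1], [0, 0, 0, 0, 0, 8.5, -1], [0, 0, 0, 0, 0, 8.5, -1], [0, 0, 0, 0, 0, 0, -1]]]}}

```text
time_s: 2.3
tcp_pos: [0.6089, -0.1162, 0.3024]
ee_rot: [[0.065, 0.998, -0.0], [0.998, -0.065, 0.0], [0.0, -0.0, -1.0]]
wrist_force: [-0.4, -0.0, -0.1]
gripper_width: 0.004
```

Run:
```python
from h import *
delta(.042,-.125,.19)
```

```text
t 2.3 tcpE [ 0.0358 -0.1328  0.3024] d cm tool [ 0.78  0.63 11.24] yaw 86.25 target 86.17 F [-0.4 -0.  -0.1]
```

Emit:
{"fn": "move_arm", "kwargs": {"series": [[[0.8, 0.6, 4, 0, 0, 0, -1], [0, 0, 4, 0, 0, 0, -1], [0, 0, 2, 0, 0, 0, -1], [0, 0, 1.4, 0, 0, 0, -1], [0, 0, 0, 0, 0, 0, -1]]]}}

```text
time_s: 2.92
tcp_pos: [0.6151, -0.1088, 0.1878]
ee_rot: [[0.066, 0.998, -0.002], [0.998, -0.066, -0.0], [-0.0, -0.002, -1.0]]
wrist_force: [1.4, 0.2, 0.1]
gripper_width: 0.003
```

Run:
```python
from h import *
delta(.042,-.09,.188)
c=r.capture('top');crop(c['color'],225,105,425,245,4,'pics/t2.png')
s=r.capture('side');crop(s['color'],190,60,440,260,3,'pics/s2.png')
```

```text
t 2.925 tcpE [ 0.0414 -0.125   0.1878] d cm tool [ 3.5   0.06 -0.02] yaw 86.2 target 86.17 F [1.4 0.2 0.1]
```

View pics/s2.png

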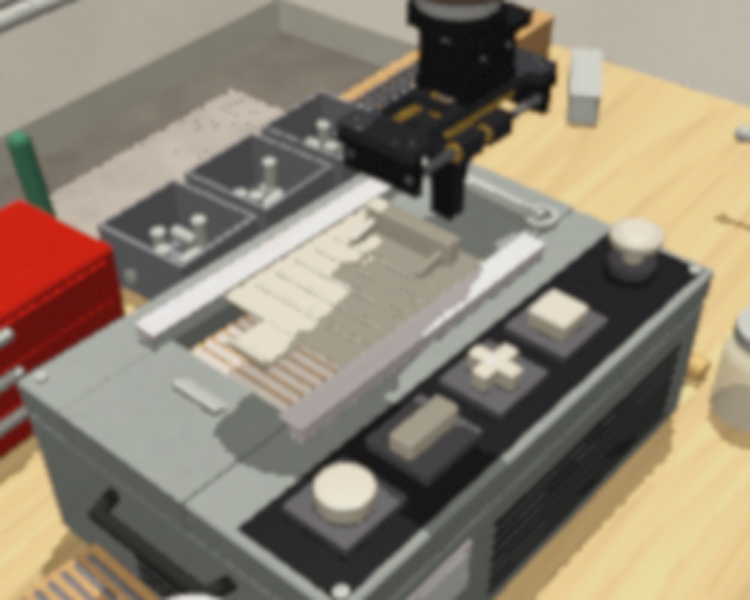

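The finger (crop 447,205) stands behind the grip bar with a clear gap. I'll push toward +y (tool x).

Emit:
{"fn": "move_arm", "kwargs": {"series": [[[0.8, 0.0, 0, 0, 0, 0, -1], [0.8, 0, 0, 0, 0, 0, -1], [0.8, 0, 0, 0, 0, 0, -1], [0.8, 0, 0, 0, 0, 0, -1], [0.8, 0, 0, 0, 0, 0, -1], [0.8, 0, 0, 0, 0, 0, -1], [0, 0, 0, 0, 0, 0, -1]]]}}

```text
time_s: 3.9
tcp_pos: [0.6187, -0.0599, 0.1883]
ee_rot: [[0.067, 0.998, -0.0], [0.998, -0.067, 0.001], [0.001, -0.0, -1.0]]
wrist_force: [-0.1, -0.3, 0.2]
gripper_width: 0.007
```

Run:
```python
from h import *
delta(.042,-.03,.188)
c=r.capture('top');crop(c['color'],225,105,425,245,4,'pics/t3.png')
s=r.capture('side');crop(s['color'],190,60,440,260,3,'pics/s3.png')
```

```text
t 3.9 tcpE [ 0.0418 -0.076   0.1883] d cm tool [4.6  0.02 0.04] yaw 86.19 target 86.17 F [-0.1 -0.3  0.2]
```

View pics/s3.png

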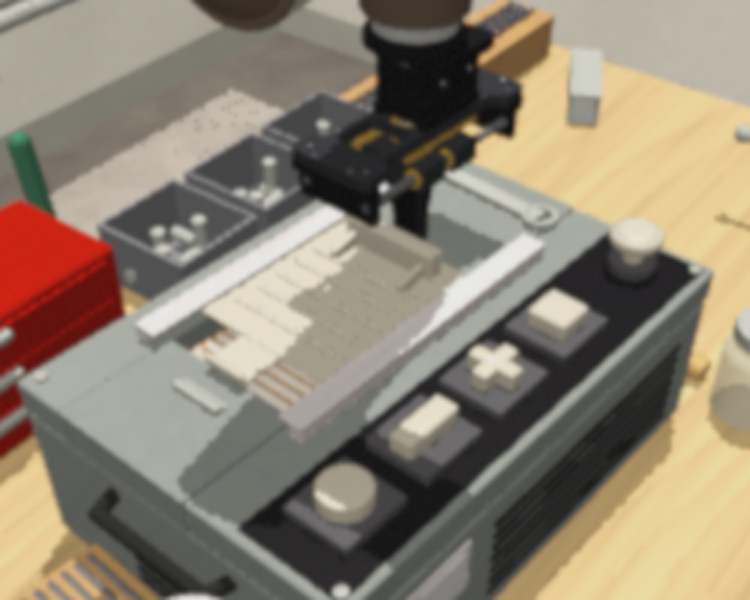

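View pics/t3.png

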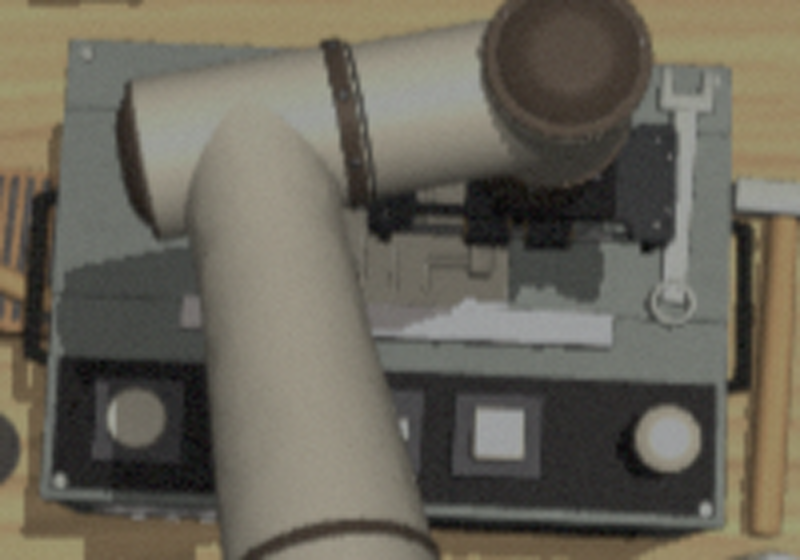

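The cover moved with the finger, so contact is good. I'll go on, then slow down near the ledge.

Emit:
{"fn": "move_arm", "kwargs": {"series": [[[0.6, 0, 0, 0, 0, 0, -1], [0.6, 0, 0, 0, 0, 0, -1], [0.6, 0, 0, 0, 0, 0, -1], [0.5, 0, 0, 0, 0, 0, -1], [0.4, 0, 0, 0, 0, 0, -1], [0, 0, 0, 0, 0, 0, -1]]]}}

```text
time_s: 4.75
tcp_pos: [0.6203, -0.0346, 0.1883]
ee_rot: [[0.067, 0.998, -0.001], [0.998, -0.067, -0.002], [-0.002, -0.001, -1.0]]
wrist_force: [0.6, -5.1, -1.2]
gripper_width: 0.011
```

Emit:
{"fn": "move_arm", "kwargs": {"series": [[[0.3, 0, 0, 0, 0, 0, -1], [0.3, 0, 0, 0, 0, 0, -1], [0, 0, 0, 0, 0, 0, -1]]]}}

```text
time_s: 5.12
tcp_pos: [0.6207, -0.0284, 0.1883]
ee_rot: [[0.068, 0.998, -0.001], [0.998, -0.068, -0.001], [-0.001, -0.001, -1.0]]
wrist_force: [-0.4, -3.1, -1.5]
gripper_width: 0.006
```

Run:
```python
from h import *
delta(.042,-.03,.188)
s=r.capture('side');crop(s['color'],190,60,440,260,3,'pics/s4.png')
```

```text
t 5.125 tcpE [ 0.0416 -0.0445  0.1883] d cm tool [1.45 0.04 0.03] yaw 86.12 target 86.17 F [-0.4 -3.1 -1.5]
```

View pics/s4.png

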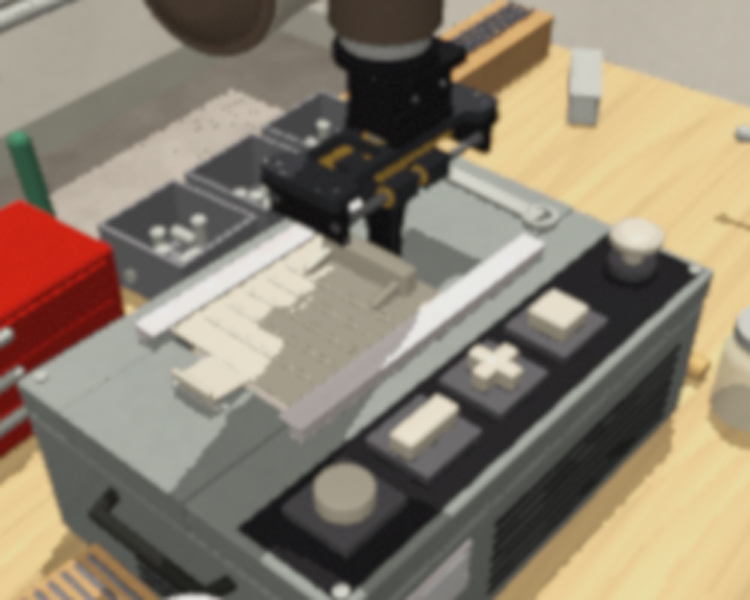

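The tongue tip (about crop 200,385) is riding over the ledge. The last part is next, in small steps.

Emit:
{"fn": "move_arm", "kwargs": {"series": [[[0.3, 0, 0, 0, 0, 0, -1], [0.2, 0, 0, 0, 0, 0, -1], [0, 0, 0, 0, 0, 0, -1]]]}}

```text
time_s: 5.55
tcp_pos: [0.6217, -0.0218, 0.1889]
ee_rot: [[0.066, 0.998, 0.001], [0.998, -0.066, 0.001], [0.001, 0.001, -1.0]]
wrist_force: [-0.6, 0.2, 0.1]
gripper_width: 0.006
```

Emit:
{"fn": "move_arm", "kwargs": {"series": [[[0.2, 0, 0, 0, 0, 0, -1], [0.2, 0, 0, 0, 0, 0, -1], [0, 0, 0, 0, 0, 0, -1]]]}}

```text
time_s: 5.92
tcp_pos: [0.6217, -0.0208, 0.189]
ee_rot: [[0.067, 0.998, 0.0], [0.998, -0.067, -0.003], [-0.003, 0.0, -1.0]]
wrist_force: [1.3, -8.4, -1.1]
gripper_width: 0.004
```

Run:
```python
from h import *
delta(.042,-.03,.188)
s=r.capture('side');crop(s['color'],190,60,440,260,3,'pics/s5.png')
```

```text
t 5.925 tcpE [ 0.0422 -0.0368  0.189 ] d cm tool [ 0.68 -0.02  0.1 ] yaw 86.14 target 86.17 F [ 1.3 -8.4 -1.1]
```

View pics/s5.png

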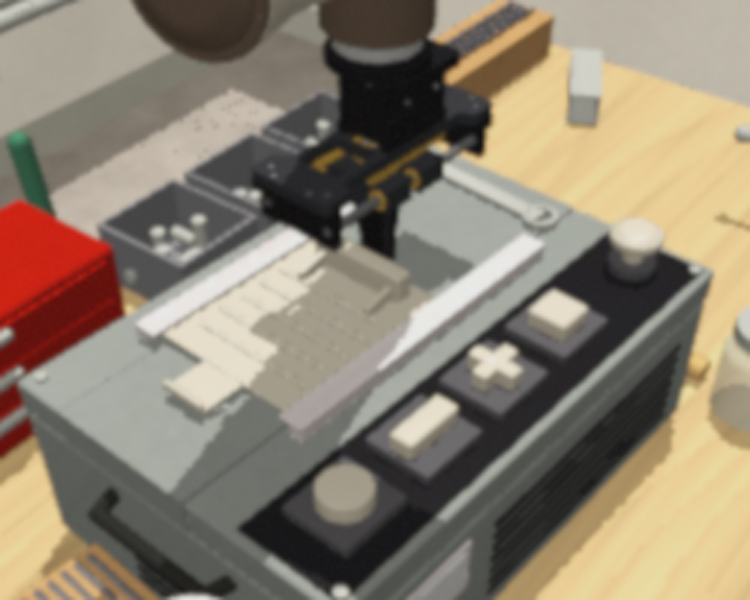

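The force fell to 0 (the click), then rose to 8.4 N with little motion (the stop). One more short push to confirm, then back off and up.

Emit:
{"fn": "move_arm", "kwargs": {"series": [[[0.3, 0, 0, 0, 0, 0, -1], [0, 0, 0, 0, 0, 0, -1]]]}}

```text
time_s: 6.22
tcp_pos: [0.6217, -0.0207, 0.1891]
ee_rot: [[0.068, 0.998, -0.001], [0.998, -0.068, -0.007], [-0.008, -0.001, -1.0]]
wrist_force: [2.3, -16.2, -0.9]
gripper_width: 0.008
```

Emit:
{"fn": "move_arm", "kwargs": {"series": [[[-1.5, 0, 0, 0, 0, 0, -1], [-1, 0, -1, 0, 0, 0, -1], [0, 0, -4, 0, 0, 0, -1], [0, 0, 0, 0, 0, 0, -1]]]}}

```text
time_s: 6.72
tcp_pos: [0.6224, -0.0406, 0.2435]
ee_rot: [[0.067, 0.998, 0.01], [0.998, -0.067, 0.001], [0.002, 0.009, -1.0]]
wrist_force: [0.2, 0.9, 0.4]
gripper_width: 0.006
```

Run:
```python
from h import *
delta(-.105,.165,.24)
s=r.capture('side');crop(s['color'],190,60,440,260,3,'pics/s6.png')
print(proj(s,[toW(.042,.158,.1755),toW(.042,.158,.18),toW(.042,.163,.18)]))
```

```text
t 6.725 tcpE [ 0.0442 -0.0566  0.2435] d cm tool [ 22.16 -14.91   0.25] yaw 86.18 target 86.17 F [0.2 0.9 0.4]
[[254.52191723 192.19545942]
 [254.28435045 190.65019509]
 [252.51694167 191.86028608]]
```

View pics/s6.png

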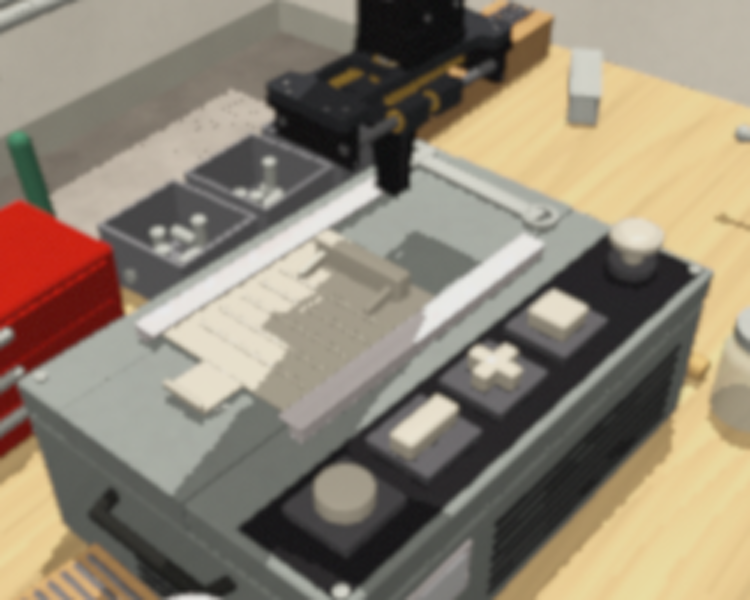

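At 16 N the bar did not move, and the tongue tip (px 252,189) lies at its shut position, so the cover is shut. On to the mains key.

Emit:
{"fn": "move_arm", "kwargs": {"series": [[[2.2, -1.5, 0, 0, 0, 0, -1], [4, -2.7, 0, 0, 0, 0, -1], [4, -2.7, 0, 0, 0, 0, -1], [4, -2.7, 0, 0, 0, 0, -1], [4, -2.7, 0, 0, 0, 0, -1], [2.7, -1.8, 0, 0, 0, 0, -1], [1.2, -0.8, 0, 0, 0, 0, -1], [0, 0, 0, 0, 0, 0, -1]]]}}

```text
time_s: 7.78
tcp_pos: [0.4859, 0.1902, 0.2384]
ee_rot: [[0.066, 0.998, -0.0], [0.998, -0.066, -0.0], [-0.0, -0.0, -1.0]]
wrist_force: [-0.2, 0.3, -0.7]
gripper_width: 0.003
```

Run:
```python
from h import *
delta(-.105,.165,.194)
s=r.capture('side');crop(s['color'],190,60,440,300,3,'pics/s7.png')
```

```text
t 7.775 tcpE [-0.1075  0.1646  0.2384] d cm tool [0.04 0.25 4.44] yaw 86.24 target 86.17 F [-0.2  0.3 -0.7]
```

View pics/s7.png

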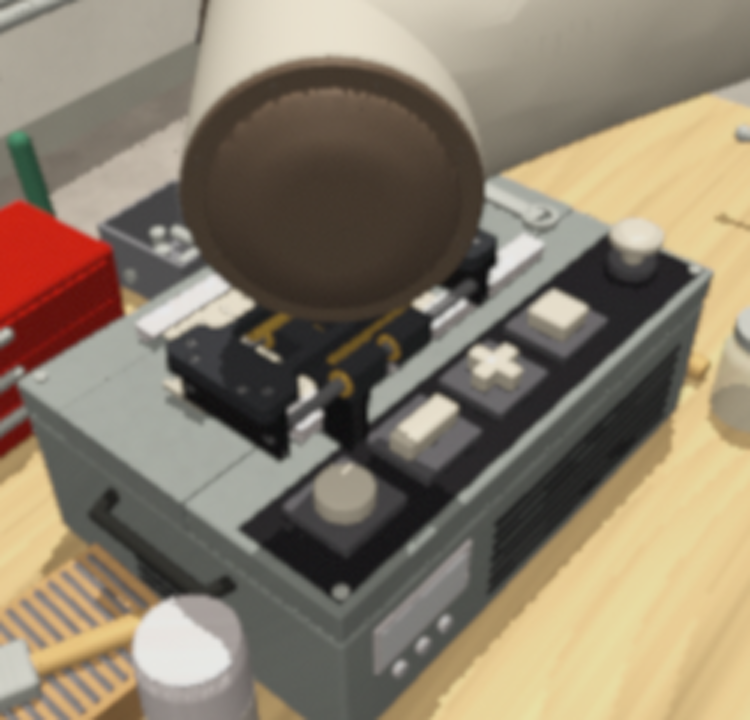

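Emit:
{"fn": "move_arm", "kwargs": {"series": [[[0, 0.25, 2.5, 0, 0, 0, -1], [0, 0, 1.5, 0, 0, 0, -1], [0, 0, 0.4, 0, 0, 0, -1], [0, 0, 0.4, 0, 0, 0, -1], [0, 0, 0.4, 0, 0, 0, -1], [0, 0, 0.3, 0, 0, 0, -1], [0, 0, 0.2, 0, 0, 0, -1], [0, 0, 0, 0, 0, 0, -1]]]}}

```text
time_s: 8.82
tcp_pos: [0.4894, 0.1896, 0.1851]
ee_rot: [[0.066, 0.998, 0.003], [0.998, -0.066, 0.0], [0.0, 0.003, -1.0]]
wrist_force: [-5.8, -3.1, 15.2]
gripper_width: 0.0
```

Run:
```python
from h import *
delta(-.105,.165,.185)
```

```text
t 8.825 tcpE [-0.1039  0.1643  0.1851] d cm tool [ 0.07 -0.11  0.01] yaw 86.23 target 86.17 F [-5.8 -3.1 15.2]
```

The key bottomed at z 0.185 with 15 N. I'll lift and check that it stays in.

Emit:
{"fn": "move_arm", "kwargs": {"series": [[[0, 0, -1.5, 0, 0, 0, -1], [0, 0, -3.5, 0, 0, 0, -1], [-3, 0, 0, 0, 0, 0, -1], [-5, 0, 0, 0, 0, 0, -1], [-5, 0, 0, 0, 0, 0, -1], [-5, 0, 0, 0, 0, 0, -1], [-4, 0, 0, 0, 0, 0, -1], [-2, 0, 0, 0, 0, 0, -1], [0, 0, 0, 0, 0, 0, -1]]]}}

```text
time_s: 9.95
tcp_pos: [0.4727, -0.0507, 0.2316]
ee_rot: [[0.07, 0.998, 0.001], [0.998, -0.07, 0.001], [0.001, 0.001, -1.0]]
wrist_force: [0.5, 0.3, 0.1]
gripper_width: 0.004
```

Run:
```python
from h import *
delta(-.105,-.075,.194)
s=r.capture('side');crop(s['color'],190,60,440,300,3,'pics/s8.png')
```

```text
t 9.95 tcpE [-0.1046 -0.0766  0.2316] d cm tool [ 0.16 -0.05  3.76] yaw 86.01 target 86.17 F [0.5 0.3 0.1]
```

View pics/s8.png

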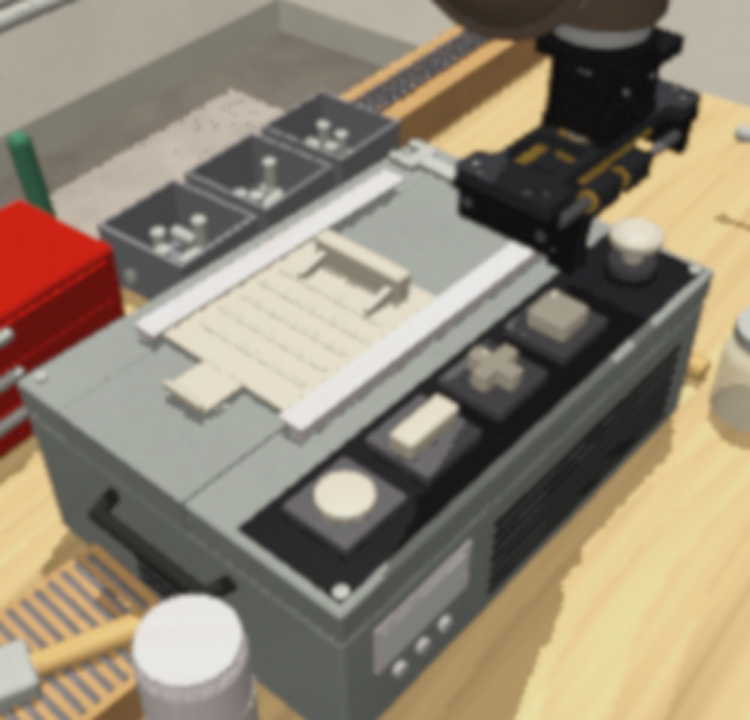

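The round mains key (345,495) now sits visibly low. Next I press and hold the reset key.

Emit:
{"fn": "move_arm", "kwargs": {"series": [[[0.15, 0, 2, 0, 0, 0, -1], [0, 0, 1.3, 0, 0, 0, -1], [0, 0, 0.5, 0, 0, 0, -1], [0, 0, 0.5, 0, 0, 0, -1], [0, 0, 0.4, 0, 0, 0, -1], [0, 0, 0.4, 0, 0, 0, -1], [0, 0, 0, 0, 0, 0, -1]]]}}

```text
time_s: 10.88
tcp_pos: [0.4729, -0.0482, 0.185]
ee_rot: [[0.066, 0.998, 0.002], [0.998, -0.066, -0.0], [-0.0, 0.002, -1.0]]
wrist_force: [-12.3, 5.9, 25.1]
gripper_width: 0.003
```

Emit:
{"fn": "move_arm", "kwargs": {"series": [[[0, 0, 0, 0, 0, 0, -1], [0, 0, 0, 0, 0, 0, -1], [0, 0, 0, 0, 0, 0, -1], [0, 0, 0, 0, 0, 0, -1], [0, 0, 0, 0, 0, 0, -1], [0, 0, 0, 0, 0, 0, -1], [0, 0, 0, 0, 0, 0, -1], [0, 0, 0, 0, 0, 0, -1]]]}}

```text
time_s: 11.88
tcp_pos: [0.4729, -0.0482, 0.185]
ee_rot: [[0.066, 0.998, 0.003], [0.998, -0.066, -0.0], [-0.0, 0.003, -1.0]]
wrist_force: [-10.3, 5.1, 24.8]
gripper_width: 0.005
```

Run:
```python
from h import *
delta(-.105,-.075,.185)
```

```text
t 11.875 tcpE [-0.1045 -0.074   0.185 ] d cm tool [-0.1  -0.05  0.  ] yaw 86.23 target 86.17 F [-10.3   5.1  24.8]
```

The reset key is at the bottom (z 0.185). It has been held 1 s; I hold it one more second, then let go and lift.

Emit:
{"fn": "move_arm", "kwargs": {"series": [[[0, 0, 0, 0, 0, 0, -1], [0, 0, 0, 0, 0, 0, -1], [0, 0, 0, 0, 0, 0, -1], [0, 0, 0, 0, 0, 0, -1], [0, 0, 0, 0, 0, 0, -1], [0, 0, 0, 0, 0, 0, -1], [0, 0, 0, 0, 0, 0, -1], [0, 0, 0, 0, 0, 0, -1], [0, 0, 0, 0, 0, 0, -1], [0, 0, -1.5, 0, 0, 0, -1], [0, 0, -4, 0, 0, 0, -1], [0, 0, 0, 0, 0, 0, -1]]]}}

```text
time_s: 13.38
tcp_pos: [0.4751, -0.0483, 0.2387]
ee_rot: [[0.067, 0.998, 0.009], [0.998, -0.067, 0.001], [0.001, 0.008, -1.0]]
wrist_force: [0.6, 0.2, -1.3]
gripper_width: 0.006
```

Emit:
{"fn": "move_arm", "kwargs": {"series": [[[2, 0, 0, 0, 0, 0, -1], [4, 0, 0, 0, 0, 0, -1], [4, 0, 0, 0, 0, 0, -1], [4, 0, 0, 0, 0, 0, -1], [2, 0, 0, 0, 0, 0, -1], [0, 0, 0, 0, 0, 0, -1], [0, 0, 0, 0, 0, 0, -1]]]}}

```text
time_s: 14.25
tcp_pos: [0.4832, 0.1105, 0.2352]
ee_rot: [[0.068, 0.998, -0.001], [0.998, -0.068, -0.0], [-0.0, -0.001, -1.0]]
wrist_force: [-0.0, -0.9, 0.3]
gripper_width: 0.003
```

Run:
```python
from h import *
delta(-.105,.085,.194)
s=r.capture('side');crop(s['color'],190,60,440,300,3,'pics/s9.png')
```

```text
t 14.25 tcpE [-0.1048  0.085   0.2352] d cm tool [ 0.01 -0.02  4.12] yaw 86.11 target 86.17 F [-0.  -0.9  0.3]
```

View pics/s9.png

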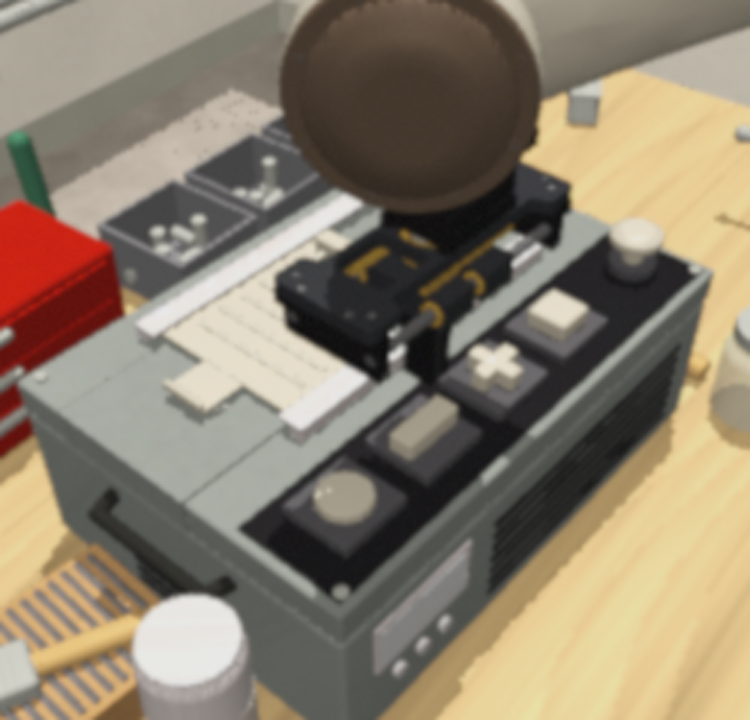

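The reset key (558,310) is back out and mains is still in. Next, the fan key.

Emit:
{"fn": "move_arm", "kwargs": {"series": [[[0, 0, 2.5, 0, 0, 0, -1], [0, 0, 1.2, 0, 0, 0, -1], [0, 0, 0.4, 0, 0, 0, -1], [0, 0, 0.4, 0, 0, 0, -1], [0, 0, 0.4, 0, 0, 0, -1], [0, 0, 0.4, 0, 0, 0, -1], [0, 0, 0.1, 0, 0, 0, -1], [0, 0, 0, 0, 0, 0, -1]]]}}

```text
time_s: 15.3
tcp_pos: [0.4841, 0.1112, 0.1851]
ee_rot: [[0.066, 0.998, 0.003], [0.998, -0.066, -0.0], [-0.0, 0.003, -1.0]]
wrist_force: [-6.8, -1.1, 17.8]
gripper_width: 0.007
```

Emit:
{"fn": "move_arm", "kwargs": {"series": [[[0, 0, -1.5, 0, 0, 0, -1], [0, 0, -5, 0, 0, 0, -1], [-4, 4, -3, 0, 0, 0, -1], [-5, 3, 0, 0, 0, 0, -1], [-5, 3, 0, 0, 0, 0, -1], [-4, 2, 0, 0, 0, 0, -1], [0, 0, 0, 0, 0, 0, -1], [0, 0, 0, 0, 0, 0, -1]]]}}

```text
time_s: 16.3
tcp_pos: [0.5902, -0.0751, 0.2755]
ee_rot: [[0.067, 0.998, -0.0], [0.998, -0.067, 0.0], [0.0, -0.0, -1.0]]
wrist_force: [-0.1, 0.5, 0.2]
gripper_width: 0.012
```

Run:
```python
from h import *
delta(-.105,.085,.194)
s=r.capture('side');crop(s['color'],190,60,440,300,3,'pics/s10.png')
cv2.imwrite('pics/t10.png',r.capture('top')['color'])
```

```text
t 16.3 tcpE [ 0.0143 -0.0931  0.2755] d cm tool [ 17.8  -11.94   8.16] yaw 86.13 target 86.17 F [-0.1  0.5  0.2]
```

View pics/s10.png

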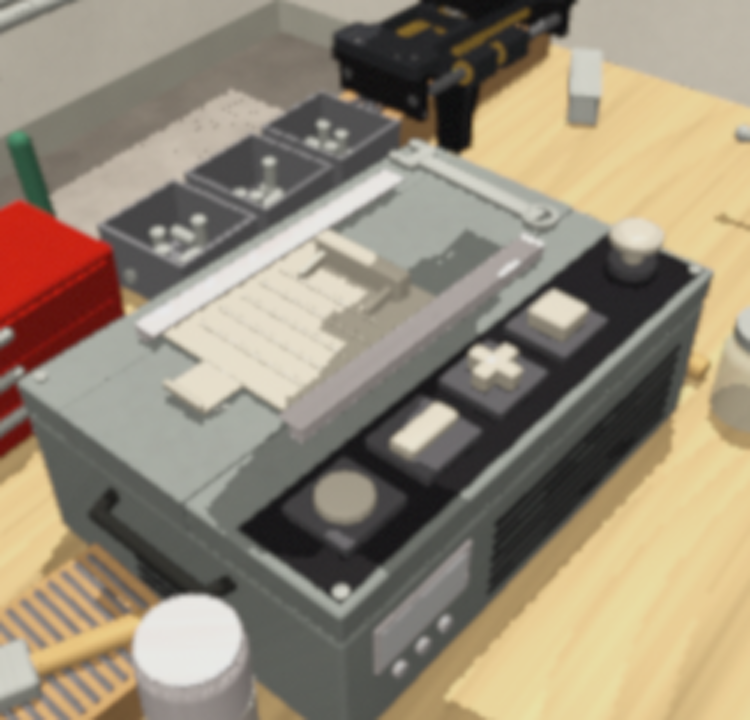

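View pics/t10.png

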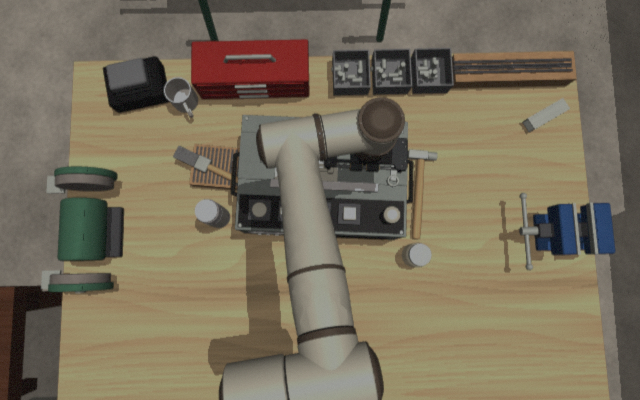

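The mains (345,497) and fan (425,432) keys are in. The reset, timer and stop are out, the cover is shut, the bystanders haven't moved, and the arm is clear of everything.

```bash
python3 -c "
from station import r
print(r.finish_job())"
```

```text
the job is handed in; nothing more can be done
None
```

The job is done and handed in at about 16.4 s of the 53 s allowed; it reports no verdict, so what follows rests on my own checks.

- **Cover:** I pushed the grip bar along the rails with the closed fingers. The resistance fell to zero as the tongue cleared the ledge. The cover then met a hard stop that did not move at 16 N. The side picture shows the tongue tip within about 3 pixels of where it should be when shut.
- **Mains key:** I pressed it to the bottom (tip height 0.185 m, 15 N) and it stayed in.
- **Reset key:** I held it fully down for about 2.1 s and let it go; it came back out. I pressed it harder than needed, at about 25 N, with up to 12 N sideways.
- **Fan key:** I pressed it to the bottom (0.185 m, 18 N) and it stayed in.

The last pictures show mains and fan in, and reset, timer and stop knob out. The cover is shut, the things around look unmoved, and the arm is clear with no force on the wrist. I judged the key and bystander positions by eye from these pictures, and no check failed or disagreed.

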